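# Clear the board and present the ball dish over it

## Robot

A 6-joint arm with a two-finger parallel gripper is mounted at the origin on a cart in front of the work surface, level with it; the furniture and walls round the work are solid. World frame = base frame: x ahead of the robot, y to its left, z up, the work surface at z = 0. Lengths are in m, angles in rad, forces in N, time in s.
With the tool pointing down it reaches from about 0.275 to 0.75 m from the base axis. Payload 10.2 kg.
Tool frame: the origin (TCP) lies midway between the tips of the shut fingers; the grasp point (between the pads) lies 19 mm behind it (env.hold_point_z is the distance from the TCP to the grasp point, in m); z points along the fingers, y is the line along which they close (so a half turn about z gives the same grasp; the last joint's range is limited). The gripper opens to 85 mm and grips with 20 to 120 N. Pads are 22 mm wide; open, the fingers measure 114 mm over their backs; the gripper's body (76 mm by 85 mm) begins 54 mm behind the grasp point. The pads swing forward as they close: fully open they stand 13 mm farther back than shut.
Start: joints at [-1.444, 0.313, 1.498, -0, 1.331, -0.223], TCP at [0.18, -0.493, 0.231] pointing down, gripper open.
Joint ranges: [-2.94, 2.94], [-0.97, 2.17], [0.19, 2.56], [-1.23, 4.37], [0.02, 3.11], [-2.88, 2.88]. Speed limits (rad/s): [2.39, 2.39, 3.01, 3.14, 3.14, 3.14].

## Interface

Orientations are given as a unit quaternion [x, y, z, w].
In Python, from bench import env, kinematics, monitor, eyes, job gives the robot as it stands. The module is installed in compiled form; this text tells all that it offers. Calls block until the motion is done:
- env.reach(position, orientation): joint-space move of the TCP to a pose.
- env.movel(position, velocity=0.15, frame=None, guard=None): straight line of the TCP; frame=None keeps the orientation; velocity is the mean speed in m/s. With guard (N) it stops when the force on the tool has changed by that much, and returns True; else False.
- env.set_joints(angles): joint-space move.
- env.release() and env.close_gripper(effort=None): open the fingers fully, or close them until they stop; effort is the grip in N (None keeps the last).
- env.hold(seconds).
- kinematics.ik(position, orientation): joint angles nearest the present ones, or None.
- monitor.sense(): the state.
- eyes.grab_frame(name): name is "scene" or "side" or "wrist"; returns a dict with "frame" (420x560x3 uint8, red, green, blue), "mtx" (3x3 intrinsics, pixels), "view" (4x4, takes a point from world to camera coordinates). Camera axes: x right, y down, z forward; pixel columns grow to the right and rows downward; lengths in m; the calibration is good to about 2 mm. A picture is of the moment at which its call begins. There is no depth.
A pose or a line that the arm cannot do raises env.MotionError and nothing moves.
- job.hand_in(): hands the job in; it is judged then, once.
The state is a dict: "clock": time; "joints": joint angles; "qvel": joint speeds; "joint_efforts": joint torques, N m; "position": TCP position; "ee_rot": TCP orientation; "contact_force": force on the tool from outside, world axes, zero at the start; "ft_torque": the same for the moment, N m; "finger_gap": opening from 0.0 (shut) to 1.0 (fully open); "gripper_force": force on a finger pad.
Only numpy, scipy, OpenCV 4.12 (cv2) and the standard library are available. Lean on these libraries where they do the work, as an engineer would, in place of code of your own. Each camera call takes 0.05 s, during which the arm holds its last target. There are 200 camera calls.

## Task

Use the scraper block to sweep the three crispbread shards off the serving board onto the worktop, keeping your hand off the shards, and stand the scraper back upright on the worktop. Then lift the hoop-handled dish by its grip, smoothly and level so that the ball stays in the middle, give it a quarter turn so that the hoop runs along the board's long side, and finish while holding it still, centred about 10 cm above the board (let go of nothing at the end). Leave the other things where they are.

Things in the scene. Friction and masses are not known exactly. Their poses are not given: they have to be found in the camera images.
- board: Serving board, a flat wooden slab fixed to the worktop, 160 (x) x 240 (y) x 20 mm high with two dark inlaid lines. Origin: centre of its underside, z = 0. y runs along its long side.
- shard0: Loose broken piece of pale brown crispbread lying on the board, about 25 x 18 x 9 mm thick, 12 g. Origin: the middle of the piece (4.5 mm above what it lies on).
- shard1: Loose broken piece of pale brown crispbread lying on the board, about 25 x 18 x 9 mm thick, 12 g. Origin: the middle of the piece (4.5 mm above what it lies on).
- shard2: Loose broken piece of pale brown crispbread lying on the board, about 25 x 18 x 9 mm thick, 12 g. Origin: the middle of the piece (4.5 mm above what it lies on).
- scraper: Loose wooden scraper block, upright on the worktop: foot 28 (x) x 120 (y) mm, 26 mm high, steel lip below; on it a ridge to hold, 18 mm thick (x) x 100 mm long (y), its top 70 mm above the underside. About 160 g. Origin: centre of its underside. Grip across the ridge (fingers close along x) 50 mm above the underside; sweep with its long side face.
- dish: Loose round white dish with a tall hoop handle, on a flat 68 mm foot; about 300 g. Outer diameter 156 mm, rim 24 mm high, inside a cone sloping 15 degrees down to the middle. Hoop in the y-z plane, uprights at y = +-74 mm, both ends alike. Origin: centre of its underside, z up. At the start the hoop runs roughly square to the board's long side.
- dish_grip (a point): Middle of the wooden grip at the top of the hoop, 125 mm above the dish's underside on its axis. The grip bar is 64 mm long (dish y), 16 mm thick (dish x) and 18 mm high. Below it the hoop is free down to the ball's top, about 45 mm above the underside.
- ball_center (a point): Centre of the steel tea-infuser ball, 36 mm in diameter, 50 g, lying loose in the middle of the dish; it rolls when the dish is tilted or jerked.
- egg_timer: Egg timer, cream, 61 x 60 x 44 mm, behind the board to the right. Bystander. Origin: centre of its underside.
- matchbox: Matchbox, 36 x 56 x 17 mm, near the front edge. Bystander. Origin: centre of its underside.
- lemon: Lemon, 71 x 53 x 51 mm, behind the board. Bystander. Origin: centre of its underside.
- spice_a: Spice jar with a red cap, 45 x 45 x 106 mm, behind the board. Bystander. Origin: centre of its underside.
- salt_shaker: Salt shaker, 44 x 44 x 90 mm, behind the board to the left. Bystander. Origin: centre of its underside.

How it is judged:
By the outcome, as a careful person would: the job done as asked, in the order asked, and still so for the second after the job is handed in, while the arm keeps its last pose, push and grip.
It also fails if it takes over 72 s, if anything falls off the work surface, if the arm or the gripper's body presses on something with over 40 N, if the wrist force passes 120 N, or if a joint passes its speed limit or range.

## Working session

There is one attempt and no reset: what is moved stays moved. The work goes in short steps, each a Python script; the robot and the scene stay as the last script left them, time stands still between calls to the robot, and variables do not carry over. Pictures are saved under pics/ and viewed, at most 10 in all, crops included, and the job is handed in when it is done.

```bash
mkdir -p pics; cat > h.py <<'E'
from bench import env, kinematics, monitor, eyes, job
import numpy as np, cv2
def snap(name,fn=None):
    d=eyes.grab_frame(name)
    if fn: cv2.imwrite('pics/'+fn,d['frame'][:,:,::-1]); np.savez('pics/'+fn[:-4],**d)
    return d
def ray(d,uv,z):
    V=np.array(d['view']);R=V[:3,:3];c=-R.T@V[:3,3]
    r=R.T@np.linalg.inv(d['mtx'])@np.array([uv[0],uv[1],1.])
    return c+r*(z-c[2])/r[2]
def proj(d,p):
    V=np.array(d['view']);q=d['mtx']@(V[:3,:3]@np.array(p)+V[:3,3]);return q[:2]/q[2]
E
python3 - <<'E'
from h import *
for n in ("scene","side"):
    d=snap(n,n+'0.png'); V=d['view']; print(n,-V[:3,:3].T@V[:3,3],V[:3,:3].round(2).tolist(),d['mtx'][0,0])
a=[cv2.imread(f'pics/{n}0.png') for n in("scene","side")]
print(monitor.sense())
E
```

```text
scene [-0.12701695  0.40328798  0.62439206] [[-0.51, -0.86, 0.0], [-0.48, 0.29, -0.83], [0.71, -0.43, -0.56]] 453.23997881090696
side [ 0.43896519 -0.85947183  0.7927315 ] [[0.99, -0.17, 0.01], [-0.1, -0.62, -0.78], [0.14, 0.77, -0.63]] 540.5968498733428
{'clock': 0.1, 'joints': array([-1.44439759e+00,  3.13399418e-01,  1.49837891e+00, -3.78775162e-06,
        1.33104830e+00, -2.23397981e-01]), 'qvel': array([ 0.00171274, -0.00100004, -0.00321859, -0.00215539, -0.00160095,
       -0.00048067]), 'joint_efforts': array([ 3.14620171e-03, -4.12899649e+01, -2.60144770e+01, -1.47405262e-04,
        2.97737446e-03, -1.87954748e-05]), 'position': array([ 0.17987761, -0.49295845,  0.23078287]), 'ee_rot': array([ 9.84743965e-01,  1.74008457e-01,  2.80746543e-05, -6.16350936e-04]), 'contact_force': array([ 0.20639824, -0.60703947, -0.86783724]), 'ft_torque': array([-0.00285186,  0.02301472,  0.02750521]), 'gripper_force': 0.0, 'finger_gap': 1.0005780400461024}
```

View pics/scene0.png

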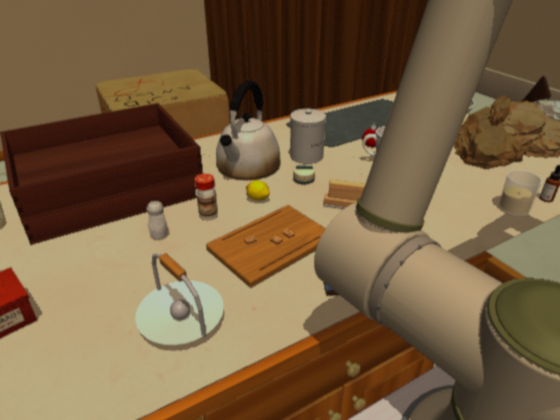

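View pics/side0.png

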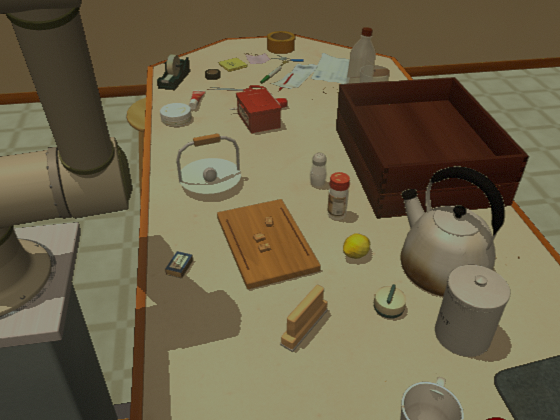

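The scene view shows the dish at (180,310), the board at (270,243) and the scraper at (347,193), partly hidden. The side view shows everything clearly: board corners at about (218,210), (285,200), (319,268) and (250,284), shards at (268,221), (259,238) and (264,247), the scraper at (305,318), the dish at (210,178) and its grip at (207,140).

```bash
python3 - <<'E'
from h import *
d=dict(np.load('pics/side0.npz'));s=dict(np.load('pics/scene0.npz'))
def big(d,uv):return [round(float(x),4) for x in ray(d,uv[:2],uv[2])]
im=d['frame'];hsv=cv2.cvtColor(im,cv2.COLOR_RGB2HSV)
for p in [(240,240),(268,221),(259,238),(264,247),(305,305),(310,325),(295,330),(330,330),(207,140),(210,190)]: print(p,hsv[p[1],p[0]])
# crops for view
c1=cv2.resize(im[190:355,200:340],None,fx=4,fy=3.6,interpolation=cv2.INTER_CUBIC)
c2=cv2.resize(im[120:210,165:255],(600,600),interpolation=cv2.INTER_CUBIC)
cv2.imwrite('pics/c1.png',cv2.resize(im[190:355,200:340],(509,600),interpolation=cv2.INTER_CUBIC)[:,:,::-1])
cv2.imwrite('pics/c2.png',np.hstack([cv2.resize(c2,(400,400)),cv2.resize(s['frame'][240:350,120:230],(400,400),interpolation=cv2.INTER_CUBIC)])[:,:,::-1])
for n,p in dict(bA=(218,210,.02),bB=(285,200,.02),bC=(319,268,.02),bD=(250,284,.02),s0=(268,221,.0245),s1=(259,238,.0245),s2=(264,247,.0245),scr=(306,310,.07),grip=(207,140,.125)).items(): print(n,big(d,p))
E
```

```text
(240, 240) [ 16 175 131]
(268, 221) [ 18 144 145]
(259, 238) [ 16 159 133]
(264, 247) [ 17 149 140]
(305, 305) [ 25 116 152]
(310, 325) [ 16 144  90]
(295, 330) [ 16 135  83]
(330, 330) [ 25  74 152]
(207, 140) [ 16 139  75]
(210, 190) [ 41  44 162]
bA [0.4685, 0.1238, 0.02]
bB [0.6273, 0.1367, 0.02]
bC [0.6555, -0.0984, 0.02]
bD [0.5117, -0.1201, 0.02]
s0 [0.5752, 0.0609, 0.0245]
s1 [0.5474, 0.0072, 0.0245]
s2 [0.5538, -0.0228, 0.0245]
scr [0.5957, -0.2457, 0.07]
grip [0.4602, 0.2615, 0.125]
```

View pics/c1.png

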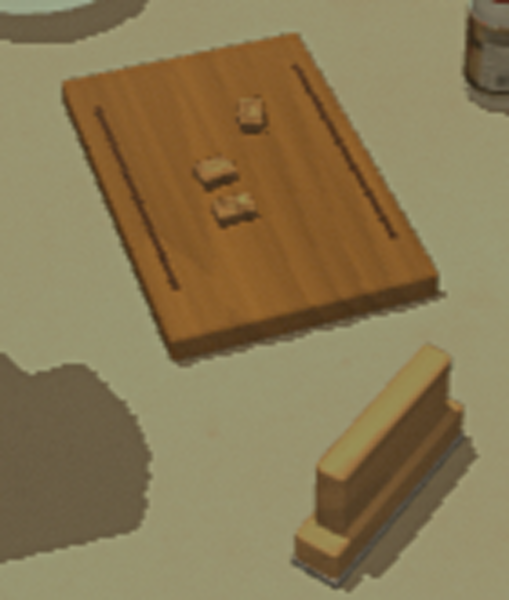

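View pics/c2.png

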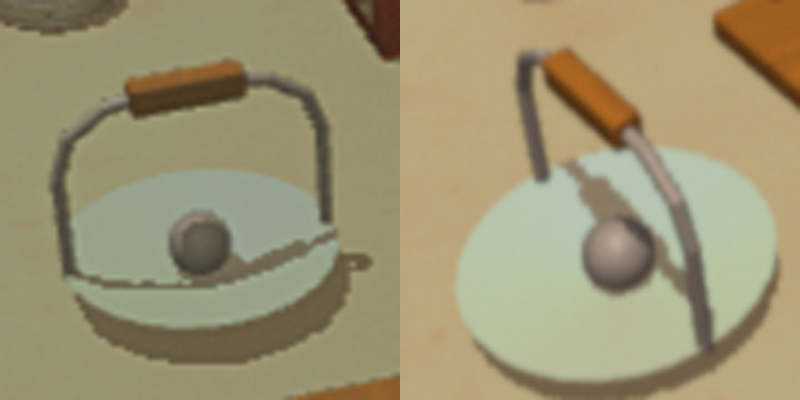

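The crops show board corners at (63,82), (298,35), (438,275) and (172,345), and three shards on the board. The scraper ridge runs from (440,352) to (332,470). In the dish crop the grip bar is at about (186,88) in the side view and (592,98) in the scene view, with the ball centred in the dish.

```bash
python3 - <<'E'
from h import *
d=dict(np.load('pics/side0.npz'));s=dict(np.load('pics/scene0.npz'))
c1=lambda u,v:(200+u*140/509,190+v*165/600)
cL=lambda u,v:(165+u*90/400,120+v*90/400)
cR=lambda u,v:(120+u*110/400,240+v*110/400)
B=np.array([ray(d,c1(*p),.02)[:2] for p in[(63,82),(298,35),(438,275),(172,345)]])
print('board',B.round(4).tolist(),'ctr',B.mean(0),'sz',[np.linalg.norm(B[i]-B[i-1]) for i in range(4)])
e=(B[0]-B[3])+(B[1]-B[2]);print('yaw of y axis',np.degrees(np.arctan2(e[1],e[0]))-90)
for n,p in dict(s0=(252,113),s1=(214,170),s2=(236,208)).items(): print(n,ray(d,c1(*p),.0265))
S=np.array([ray(d,c1(*p),.07)[:2] for p in[(428,344),(452,360),(347,478),(318,466)]])
e=S[0]-S[3]+S[1]-S[2];print('scr',S.mean(0),np.degrees(np.arctan2(e[1],e[0])),np.linalg.norm(e)/2,S.round(4).tolist())
F=np.array([ray(d,c1(*p),.0)[:2] for p in[(463,437),(338,588),(296,562)]]);print('foot',F.round(4).tolist(),(F[0]+F[2])/2)
def tri(a,b):
    P=[x['mtx']@x['view'][:3] for x in(d,s)]
    X=cv2.triangulatePoints(P[0],P[1],np.array(a,float),np.array(b,float)).ravel();X=X[:3]/X[3]
    return X.round(4),(proj(d,X)-a).round(1)
print('grip',tri(cL(186,89),cR(592,97)),'ball',tri(cL(200,243),cR(619,253)))
print('gripL',tri(cL(131,97),cR(560,66)),'gripR',tri(cL(241,79),cR(625,130)))
for x,c in((d,(210,185)),(s,(160,300))):
    hsv=cv2.cvtColor(x['frame'],cv2.COLOR_RGB2HSV);m=cv2.inRange(hsv,(30,0,110),(100,70,255))
    m=cv2.morphologyEx(m,cv2.MORPH_CLOSE,np.ones((7,7)))
    cs,_=cv2.findContours(m,cv2.RETR_EXTERNAL,cv2.CHAIN_APPROX_NONE)
    k=[q for q in cs if cv2.pointPolygonTest(q,c,False)>=0]
    for q in k:
        w=np.array([ray(x,p,.024)[:2] for p in cv2.convexHull(q)[:,0]],np.float32);print('dish',cv2.fitEllipse(w),cv2.minEnclosingCircle(w))
E
```

```text
board [[0.4663, 0.1146], [0.6205, 0.1393], [0.66, -0.0921], [0.5062, -0.1216]] ctr [0.56322592 0.01004099] sz [np.float64(0.239595058050306), np.float64(0.15616368279570128), np.float64(0.2347586853153526), np.float64(0.15661545269262162)]
yaw of y axis 9.644979927720101
s0 [0.5776491 0.0577319 0.0265   ]
s1 [0.54738707 0.00905827 0.0265    ]
s2 [ 0.55532536 -0.02593834  0.0265    ]
scr [ 0.60034969 -0.22951973] 44.872826147971615 0.09549356186446925 [[0.6295, -0.1895], [0.6389, -0.2022], [0.5726, -0.2679], [0.5604, -0.2585]]
foot [[0.6512, -0.1933], [0.5681, -0.2774], [0.5505, -0.2587]] [ 0.60085113 -0.22603138]
grip (array([0.4196, 0.1291, 0.1657]), array([-16.5,  17. ])) ball (array([0.4125, 0.1281, 0.0752]), array([-18.9,  17.2]))
gripL (array([0.4063, 0.1351, 0.1718]), array([-10.8,  11.7])) gripR (array([0.4319, 0.1232, 0.1609]), array([-22.7,  22.1]))
dish ((0.45900481939315796, 0.264098584651947), (0.15421831607818604, 0.156598299741745), 22.39463996887207) ((0.4591159522533417, 0.264080286026001), 0.07860346138477325)
dish ((0.4565649628639221, 0.2631872892379761), (0.1528017222881317, 0.15436486899852753), 167.92640686035156) ((0.4563760757446289, 0.2631472051143646), 0.0774315744638443)
```

```bash
cat >> h.py <<'E'
def q(yaw): a=np.radians(yaw)/2; return np.array([np.cos(a),np.sin(a),0,0])
C=np.array([.5632,.0100]); YB=9.6
U=np.array([np.cos(np.radians(YB)),np.sin(np.radians(YB))]); W=np.array([-U[1],U[0]])
def b(u,v): return C+u*U+v*W
def st(t=''):
    s=monitor.sense();print(t,round(s['clock'],1),s['position'].round(4),s['contact_force'].round(1),round(s['finger_gap'],3),round(s['gripper_force'],1))
E
python3 - <<'E'
from h import *
d=dict(np.load('pics/side0.npz'));s=dict(np.load('pics/scene0.npz'))
cL=lambda u,v:(165+u*90/400,120+v*90/400)
cR=lambda u,v:(120+u*110/400,240+v*110/400)
for n,x,f,L in(('side',d,cL,[(131,97),(242,78)]),('scene',s,cR,[(558,66),(625,130)])):
    a,c=[ray(x,f(*p),.125)[:2] for p in L];e=c-a;print(n,a,c,(a+c)/2,np.degrees(np.arctan2(e[1],e[0])),np.linalg.norm(e))
print('ball',ray(d,cL(200,243),.0227),ray(s,cR(619,253),.0227))
for n,p in dict(spice=(338,216),lemon=(357,256),timer=(390,312),salt=(319,187),match=(180,265)).items(): print(n,ray(d,p,0).round(3))
X=np.array([.6006,-.2275])
for y in(45,-135):print(y,kinematics.ik([*X,.031],q(y)))
for yy in(9.6,-170.4): print(kinematics.ik([*b(0,.09),.05],q(yy)))
env.reach([*X,.14],q(45)); env.movel([*X,.031],.12); st('down')
env.close_gripper(45); st('grip'); env.movel([*X,.15],.1); st('up')
snap('side','side1.png');snap('scene','scene1.png')
E
```

```text
side [0.43058892 0.25780476] [0.4902721  0.26818137] [0.46043051 0.26299306] 9.862944484986341 0.060578518143604654
scene [0.38923349 0.1073317 ] [0.33564918 0.10387926] [0.36244134 0.10560548] -176.31353099312742 0.053695414660314016
ball [0.46012919 0.26539621 0.0227    ] [0.35615948 0.09264742 0.0227    ]
spice [0.743 0.082 0.   ]
lemon [ 0.749 -0.056  0.   ]
timer [ 0.769 -0.217  0.   ]
salt [0.725 0.202 0.   ]
match [ 0.376 -0.023  0.   ]
45 [-5.44175958e-01  7.69279484e-01  1.31831466e+00 -4.44089210e-16
  1.05399851e+00  2.41222205e-01]
-135 None
[-3.21317955e-02  5.86447558e-01  1.60057339e+00 -4.44089210e-16
  9.54571704e-01  1.37111292e+00]
[-3.21317955e-02  5.86447558e-01  1.60057339e+00 -4.44089210e-16
  9.54571704e-01 -1.77047973e+00]
down 3.0 [ 0.601  -0.2278  0.0319] [-0.2  0.6  0.7] 0.999 0.0
grip 3.6 [ 0.6005 -0.2274  0.0308] [ 0.1 -0.3 -1.3] 0.205 47.1
up 5.0 [ 0.6003 -0.2274  0.1492] [-0.3  0.2 -1.5] 0.205 47.1
```

```bash
python3 - <<'E'
from h import *
s=dict(np.load('pics/scene0.npz'))
cR=lambda u,v:(120+(u-400)*110/400,240+v*110/400)
a,c=[ray(s,cR(*p),.125)[:2] for p in[(558,66),(625,130)]];e=c-a;print(a,c,(a+c)/2,np.degrees(np.arctan2(e[1],e[0])),np.linalg.norm(e))
print('ball',ray(s,cR(619,253),.0227))
for t in('','1'): pass
im=np.hstack([cv2.resize(cv2.imread('pics/side1.png')[100:340,180:420],(400,400)),cv2.resize(cv2.imread('pics/scene1.png')[120:330,180:390],(400,400))]);cv2.imwrite('pics/v1.png',im)
E
```

```text
[0.48532228 0.26829365] [0.42721892 0.25723537] [0.4562706  0.26276451] -169.22429846072836 0.05914630422879043
ball [0.45731581 0.26199228 0.0227    ]
```

View pics/v1.png

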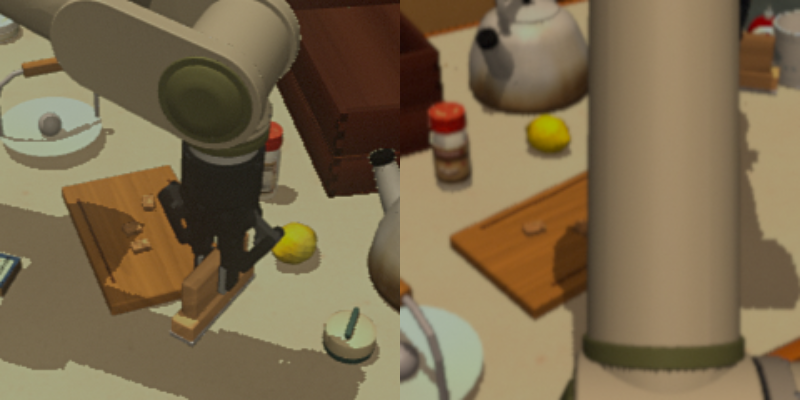

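The crop shows the scraper held level in the gripper and the shards undisturbed at (148,202), (133,229) and (141,244). Now the sweep.

```bash
python3 - <<'E'
from h import *
env.reach([*b(.002,.092),.14],q(YB)); st('above')
print(env.movel([*b(.002,.092),.060],.1), env.movel([*b(.002,.092),.0495],.02,guard=5)); st('touch')
z=monitor.sense()['position'][2]
z=min(max(z,.0500),.053)+.0007
env.movel([*b(.002,.092),z],.02)
env.movel([*b(.002,-.15),z],.09); st('swept')
env.movel([*b(.002,-.15),.17],.15); st('up')
snap('side','side2.png');snap('scene','scene2.png')
im=np.hstack([cv2.resize(cv2.imread('pics/side2.png')[120:360,180:420],(400,400)),cv2.resize(cv2.imread('pics/scene2.png')[120:330,180:390],(400,400))]);cv2.imwrite('pics/v2.png',im)
E
```

```text
above 6.3 [0.5502 0.1003 0.14  ] [ 0.   0.2 -1. ] 0.207 47.2
False True
touch 7.8 [0.5498 0.101  0.0507] [-0.5 -0.8  3.5] 0.204 48.1
swept 10.8 [ 0.5902 -0.1373  0.0514] [-0.1  0.8 -1. ] 0.199 47.2
up 11.8 [ 0.5897 -0.1374  0.1689] [-0.4 -0.4 -1.5] 0.202 47.1
```

View pics/v2.png

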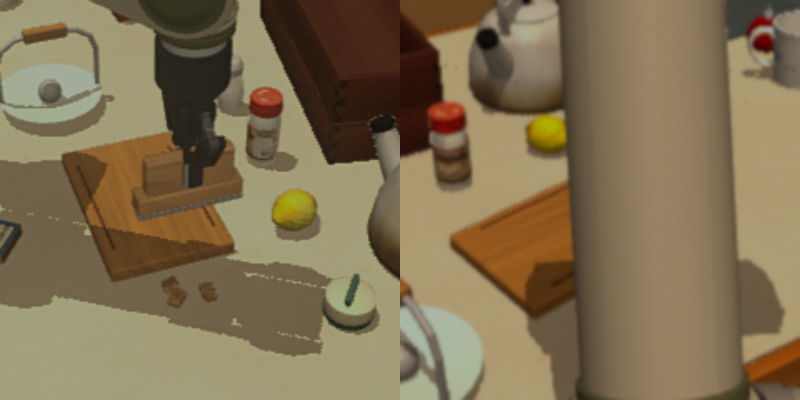

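All three shards lie on the worktop just off the board's near end, at crop (170,285), (177,298) and (208,290). The board is clear. I'll put the scraper down farther out, clear of them.

```bash
python3 - <<'E'
from h import *
d=dict(np.load('pics/side2.npz'))
for p in((170,285),(177,298),(208,290)): print(ray(d,(180+p[0]*.6,120+p[1]*.6),.0045).round(3))
X=[.60,-.265]
env.movel([*X,.17],.15); env.movel([*X,.045],.12); print(env.movel([*X,.029],.015,guard=4)); st('placed')
env.release(); env.hold(.2); env.movel([*X,.16],.12); st('clear')
D=np.array([.4585,.2632]); print([kinematics.ik([*D,.2],q(y)) for y in(10.3,-169.7)],[kinematics.ik([*C,.226],q(y)) for y in(99.6,-80.4)])
snap('side','side3.png')
E
```

```text
[ 0.573 -0.134  0.004]
[ 0.578 -0.156  0.004]
[ 0.616 -0.149  0.004]
True
placed 14.9 [ 0.5999 -0.265   0.0307] [-0.5  0.5  5. ] 0.203 48.1
clear 17.1 [ 0.5997 -0.2648  0.1591] [0.6 0.7 0.3] 1.0 0.0
[array([ 2.99318581e-01,  3.46904454e-01,  1.53485418e+00, -4.44089210e-16,
        1.25983401e+00,  1.69034599e+00]), array([ 2.99318581e-01,  3.46904454e-01,  1.53485418e+00, -4.44089210e-16,
        1.25983401e+00, -1.45124666e+00])] [array([-1.90207974e-01,  4.01405514e-01,  1.38730083e+00, -4.44089210e-16,
        1.35288631e+00, -3.57759583e-01]), array([-1.90207974e-01,  4.01405514e-01,  1.38730083e+00, -4.44089210e-16,
        1.35288631e+00,  2.78383307e+00])]
```

```bash
python3 - <<'E'
from h import *
D=[.4585,.2632]
env.movel([.6,-.265,.26],.25)
env.reach([*D,.25],q(10.3)); env.hold(.3); st()
w=snap('wrist','w4.png');d=snap('side','side4.png')
hsv=cv2.cvtColor(w['frame'],cv2.COLOR_RGB2HSV)
p=proj(w,[*D,.125]);print('pred',p,hsv[int(p[1]),int(p[0])] if 0<=p[1]<420 else None)
m=cv2.inRange(hsv,(8,120,40),(20,255,255))
cs,_=cv2.findContours(m,cv2.RETR_EXTERNAL,cv2.CHAIN_APPROX_NONE)
for c in cs:
    if cv2.contourArea(c)>300:
        r=cv2.minAreaRect(c);bx=cv2.boxPoints(r);g=np.array([ray(w,x,.134)[:2] for x in bx])
        print(r,g.round(4).tolist(),g.mean(0))
cv2.imwrite('pics/v4.png',np.hstack([cv2.resize(w['frame'],(400,300)),cv2.resize(d['frame'],(400,300))])[:,:,::-1])
E
```

```text
19.9 [0.4587 0.263  0.2499] [ 0.2  0.7 -0.3] 0.999 0.0
pred [276.95640406 197.85916316] [ 13 149 168]
((498.02801513671875, 338.4040222167969), (132.09214782714844, 37.61960983276367), 11.496564865112305) [[0.3533, 0.1082], [0.3906, 0.1137], [0.385, -0.0053], [0.3464, -0.0159]] [0.36881201 0.05017826]
((188.98367309570312, 279.1025085449219), (384.61932373046875, 13.404372215270996), 9.047571182250977) [[0.3742, 0.4747], [0.3864, 0.4723], [0.3859, 0.1622], [0.373, 0.1605]] [0.37988109 0.31743966]
((276.8302917480469, 200.48593139648438), (77.22618865966797, 19.302310943603516), 89.02897644042969) [[0.4869, 0.2761], [0.4896, 0.2622], [0.4294, 0.2498], [0.4264, 0.2647]] [0.45805059 0.26319284]
((482.5, 106.99998474121094), (152.99996948242188, 161.99996948242188), -0.0) [[0.486, 0.1697], [0.5915, 0.2016], [0.6093, 0.1033], [0.5064, 0.0566]] [0.5482842  0.13280962]
```

View pics/v4.png

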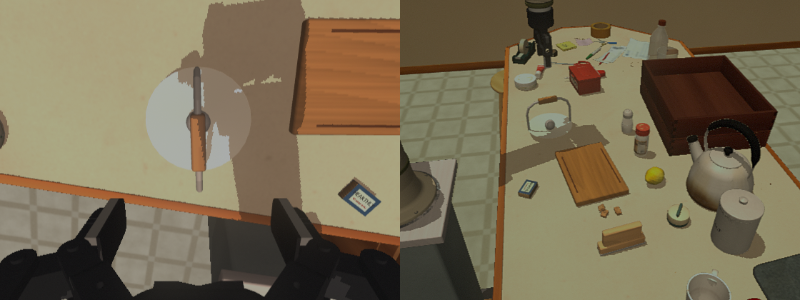

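The wrist view shows the bar under the gripper at (197,143) with the ball in the middle of the dish. In the side view the scraper stands upright at (621,237) and the shards are beside the board at (604,211).

```bash
python3 - <<'E'
from h import *
D=[.4582,.2632]; Y=10.8
env.movel([*D,.15],.1,frame=q(Y)); env.movel([*D,.107],.06); st('down')
env.close_gripper(20); st('soft'); env.close_gripper(60); env.hold(.3); st('grip')
env.movel([*D,.127],.02); env.movel([*D,.227],.05); env.hold(.3); st('up')
d=snap('side','side5.png');w=snap('wrist','w5.png')
cv2.imwrite('pics/v5.png',np.hstack([cv2.resize(d['frame'][60:240,120:300],(400,400)),cv2.resize(w['frame'],(400,400))])[:,:,::-1])
E
```

```text
down 22.0 [0.4584 0.2633 0.1073] [0.4 0.3 0.1] 0.998 0.0
soft 22.7 [0.4583 0.2633 0.1071] [0.4 0.9 1.3] 0.189 20.7
grip 23.2 [0.4584 0.2633 0.1072] [-0.3  1.1  4.7] 0.176 59.3
up 26.8 [0.4582 0.2632 0.227 ] [ 0.3 -0.4 -3.5] 0.176 58.5
```

View pics/v5.png

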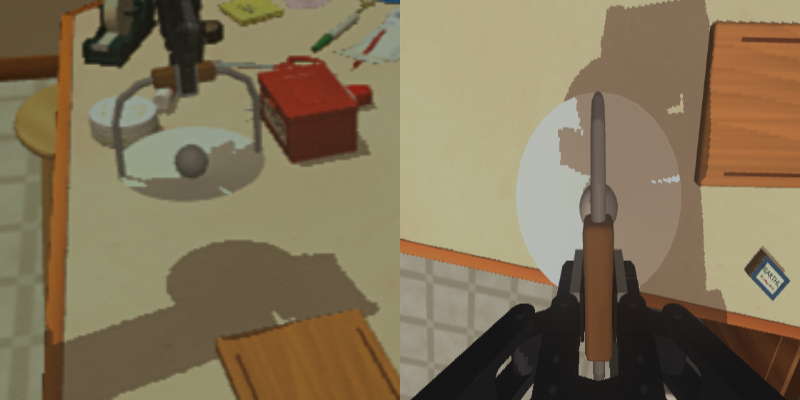

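The dish is lifted and level, with the ball in the middle at (190,160). Next is the transfer with the quarter turn.

```bash
python3 - <<'E'
from h import *
env.movel([*C,.227],.045,frame=q(YB+90)); env.hold(1.0); st('end')
d=snap('side','side6.png');s=snap('scene','scene6.png');w=snap('wrist','w6.png')
# board yaw & centre check from wrist/side and dish rim centre
hsv=cv2.cvtColor(d['frame'],cv2.COLOR_RGB2HSV);m=cv2.morphologyEx(cv2.inRange(hsv,(30,0,90),(100,70,255)),cv2.MORPH_CLOSE,np.ones((7,7)))
p=proj(d,[*C,.145]);print('pred rim centre',p)
cv2.imwrite('pics/v6.png',np.hstack([cv2.resize(d['frame'][100:300,170:370],(400,400)),cv2.resize(w['frame'],(400,300))[:, :] if 0 else cv2.resize(w['frame'],(400,400))])[:,:,::-1])
E
```

```text
end 34.1 [0.5632 0.01   0.227 ] [-0.2 -0.2 -3.3] 0.177 58.5
pred rim centre [265.59071996 191.37136679]
```

View pics/v6.png

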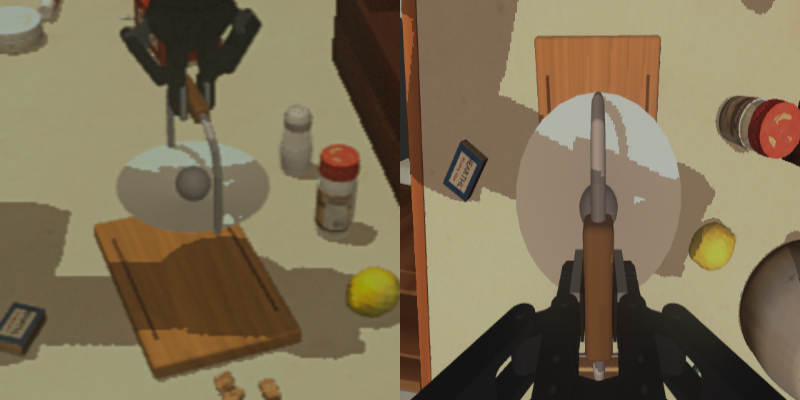

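The dish hangs level and centred over the board, with the hoop parallel to the long side (wrist view: hoop vertical at column 598, board edges at 536 and 660). The ball is in the middle, the shards are off the board, and the other things stand where they were.

```bash
python3 -c "
from h import *
print(job.hand_in())"
```

```text
the job is handed in; nothing more can be done
None
```

The job is handed in at about 34 s on the robot clock: the three shards are on the worktop, the scraper stands upright there, and the dish is held still and level, centred 10 cm above the board with its hoop along the long side and the ball in the middle.

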